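Roll the knurled wheel to set the fixture jaw to its gauge mark

TASK

Set the jaw of the deburring fixture: press a fingertip lightly on top of the knurled wheel and roll it, in as many strokes as it takes, until the gap has closed so far that the jaw's pointer blade lines up with the fin of the gauge tab. Move the jaw only by the wheel, never by pushing the jaw itself, pick nothing up, leave the loose things around where they are, and finish clear of everything.

Things in the scene. Friction and masses are not known exactly. Their poses are not given: they have to be found in the camera images.
- fixture: Bench fixture bolted down, a dark steel base plate 130 (x) by 340 (y) by 12 mm. Origin: centre of its underside, on the work surface. Its y axis runs lengthwise: the wheel housing is at the -y end, the jaw in the middle, a pocketed aluminium rib (55 mm high over the work surface at most) and an end stop (72 mm high) at the +y end. Its x axis points to the side with the gauge strip.
- thumbwheel: Steel wheel with knurled rim, 80 mm diameter, 24 mm wide, axle level along the fixture's x, so its rim rolls along the fixture's y. Origin: its centre, 55 mm over the work surface, at (0, -115) mm in the fixture's frame; this frame spins with it. Rolling its top towards the fixture's +y closes the gap (jaw goes to +y), rolling back opens it. 1 rad (40 mm of rim) moves the jaw 12 mm.
- wheel_top (a point): Highest point of the wheel's rim, on its middle plane, 95 mm over the work surface; does not spin; axes as the fixture's. Housing cheeks either side of the wheel (43 mm over both, in x) end 27 mm below it; a gear case 64 mm high adjoins on the +x side. The wheel turns with about 1 N at the rim and stays where it is left; do not press on it with more than 40 N.
- jaw: Sliding steel jaw 50 (x) by 30 (y) by 40 mm high, brass facing on its +y side, top 60 mm over the work surface. A dark rack bar (8 mm wide, top 58 mm over the work surface) runs from it in -y through the gear case beside the wheel. Origin: on its underside, 5 mm to +x of its middle. It slides along the fixture's y only, driven by the wheel. Not to be touched.
- pointer (a point): Tip of the dark pointer blade (5 mm thick in y) that sticks out 27 mm from the jaw in the fixture's +x direction over the bright gauge strip; this point is 35 mm over the work surface; moves with the jaw. Axes as the fixture's.
- gauge_tab: Small fixed steel saddle 11 (x) by 16 (y) by 6 mm on the aluminium gauge strip beside the jaw, with a dark upright fin on it. Origin: underside, 24 mm over the work surface.
- gauge_mark (a point): The gauge mark: end of the fin (5 mm thick in y) that faces the jaw's pointer, 37 mm over the work surface. Axes as the fixture's. The job is done when the pointer has the same y as this in the fixture's frame; at the start the pointer lies 15 to 63 mm to -y of it.
- deburring_tool_grip (a point): Bystander: loose deburring tool like a screwdriver, 150 mm long, lying; this point is in its handle.
- spanner_grip (a point): Bystander: loose steel spanner, 140 mm long, lying; this point is on its handle.
- bolt_jar_middle (a point): Bystander: loose closed jar, 52 mm diameter, 70 mm high, standing; this point is half-way up.
- plug_gauge_middle (a point): Bystander: loose steel plug gauge, 20 mm diameter, 45 mm high, standing on the base plate near the jaw; this point is half-way up.
- angle_bracket: Bystander: loose aluminium angle 50 by 60 mm, 40 mm high, lying on one leg. Origin: centre of its underside.
- steel_roller_center (a point): Bystander: loose steel roller, 28 mm diameter, 35 mm high, standing; this point is its centre.

How it is judged:
By the outcome, as a careful person would: the job done as asked, in the order asked, and still so for the second after the job is handed in, with the robot touching nothing.
It also fails if it takes over 64 s, if anything falls off the work surface, if the arm or the gripper's body presses on something with over 40 N, if the wrist force passes 120 N, or if a joint passes its speed limit or range.

ROBOT

A 7-joint arm with a two-finger parallel gripper is mounted at the origin on the work surface. World frame = base frame: x ahead of the robot, y to its left, z up, the work surface at z = 0. Lengths are in m, angles in degrees, forces in N, time in s.
With the tool pointing down it reaches from about 0.425 to 0.95 m from the base axis. Payload 16.7 kg.
Tool frame: the origin (TCP) lies midway between the tips of the shut fingers; the grasp point (between the pads) lies 19 mm behind it (r.tcp_to_grasp is the distance from the TCP to the grasp point, in m); z points along the fingers, y is the line along which they close (so a half turn about z gives the same grasp; the last joint's range is limited). The gripper opens to 94 mm and grips with 3 to 60 N. Pads are 16 mm wide; open, the fingers measure 119 mm over their backs; the gripper's body (75 mm by 177 mm) begins 78 mm behind the grasp point.
Start: joints at [65.002, 24.414, 4.234, 92.017, -1.954, 63.644, -3.845], TCP at [0.191, -0.647, 0.205] pointing down, gripper open.
Joint ranges: [-163.25, 163.25], [-28.42, 122.38], [-70.27, 78.77], [12.13, 141.07], [-58.53, 238.53], [9.26, 117.41], [-156.51, 156.51]. Speed limits (degrees/s): [108.29, 108.29, 136.94, 136.94, 172.46, 172.46, 172.46].

INTERFACE

Orientations are given as [roll, pitch, yaw] about the fixed x, y, z axes, in that order (R = Rz(yaw) Ry(pitch) Rx(roll)).
In Python, from cell import r gives the robot as it stands. The module is installed in compiled form; this text tells all that it offers.
- The arm moves only by the tool jog_arm, never from a script. Its argument "deltas" is a list of rows, each an object of numbers: "claw": the finger opening in m, from 0 to 0.094; "tx", "ty", "tz": the shift along the tool's x, y, z in m; "yaw": the turn about the tool's z in units of 6 degrees (1.0 is 6 degrees). A call has 1 to 10 rows; each row is the pose to reach, as a shift and turn from the pose commanded when the call began, along the tool's axes at that moment; what a row does not reach only later rows make up. A row lasts 1/12 s, in which the tool goes at most 41.7 mm and 7.16 degrees, less where a joint would pass 70% of its speed; a pose out of reach is approached as far as the arm can. A call with a gripper value outside its range is refused whole. The fingers move at their own pace and stop on an object; "squeeze" is the grip in N (left out, the last holds). Time passes only in rows, so rows that repeat a pose let the fingers close. It gives the time, the measured TCP pose, the force, the opening and the grip force at its end, in the units of the state.
- r.get_obs(): the state, without advancing time (a new reading comes with each control period).
- r.get_image(name): name is "side" or "top"; returns a dict with "color" (420x560x3 uint8, red, green, blue), "range_z" (420x560 float32, m along the optical axis (not along the pixel's ray), 0 where there is no reading), "fx", "fy", "cx", "cy" (pixels), "rvec" (rotation vector, rad) and "tvec" (3), from world to camera coordinates, as OpenCV has them. Camera axes: x right, y down, z forward; pixel columns grow to the right and rows downward; lengths in m; the calibration is good to about 2 mm. A picture is of the moment at which its call begins.
- r.finish_job(): hands the job in; it is judged then, once.
The state is a dict: "time": time; "q": joint angles; "joint_vel": joint speeds; "effort": joint torques, N m; "position": TCP position; "tcp_rot": TCP orientation; "ft_force": force on the tool from outside, world axes, zero at the start; "torque": the same for the moment, N m; "gripper_width": opening from 0.0 (shut) to 1.0 (fully open); "gripper_force": force on a finger pad.
Only numpy, scipy, OpenCV 4.12 (cv2) and the standard library are available. Lean on these libraries where they do the work, as an engineer would, in place of code of your own. Each camera call takes 0.05 s, during which the arm holds its last target. There are 200 camera calls.

## Working session

There is one attempt and no reset: what is moved stays moved. The work goes in short steps, Python scripts to look and compute and a tool call to move; the robot and the scene stay as the last step left them, time stands still between calls to the robot, and variables do not carry over. Pictures are saved under pics/ and viewed, at most 10 in all, crops included, and the job is handed in when it is done.

Besides the shell and the picture viewer there is one more tool, called after "Request:" as name(argument=value, ...), one argument or row to a line, values as JSON. jog_arm: Moves the arm, as the interface text tells. Its arguments: {"type":"object","properties":{"deltas":{"type":"array","items":{"type":"object","properties":{"claw":{"type":"number"},"tx":{"type":"number"},"ty":{"type":"number"},"tz":{"type":"number"},"yaw":{"type":"number"}}}},"squeeze":{"type":"number"}},"required":["deltas"]}

```bash
mkdir -p pics; cat > h.py <<'E'
import numpy as np, cv2
from cell import r
def grab(n):
    d=r.get_image(n); R=cv2.Rodrigues(np.array(d["rvec"],float))[0]; d["R"]=R; d["t"]=np.array(d["tvec"],float).ravel()
    d["C"]=-R.T@d["t"]; return d
def ray(d,u,v): return d["R"].T@np.array([(u-d["cx"])/d["fx"],(v-d["cy"])/d["fy"],1.])
def onz(d,u,v,z):
    k=ray(d,u,v); return d["C"]+k*(z-d["C"][2])/k[2]
def pt(d,u,v): return d["C"]+ray(d,u,v)*d["range_z"][int(v),int(u)]
def cloud(d):
    v,u=np.mgrid[:420,:560]; k=np.stack([(u-d["cx"])/d["fx"],(v-d["cy"])/d["fy"],np.ones(u.shape)],-1)*d["range_z"][...,None]
    return (k-d["t"])@d["R"]
def proj(d,p):
    c=d["R"]@np.array(p)+d["t"]; return c[0]/c[2]*d["fx"]+d["cx"],c[1]/c[2]*d["fy"]+d["cy"]
def save(d,f,crop=None,s=1):
    im=d["color"][...,::-1]
    if crop: a,b,c,e=crop; im=im[b:e,a:c]
    cv2.imwrite("pics/"+f,cv2.resize(im,None,fx=s,fy=s,interpolation=cv2.INTER_CUBIC))
E
python3 - <<'E'
from h import *
import pickle
o=r.get_obs(); print(o["position"],o["tcp_rot"],o["ft_force"],o["time"],o["gripper_width"])
for n in("top","side"):
    d=grab(n); save(d,n+"0.png",s=1.4); pickle.dump(d,open(n+"0.pkl","wb")); print(n,d["C"],d["R"],d["fx"])
E
```

```text
[ 0.19077416 -0.64699528  0.20476516] [-1.79925160e+02  7.54959637e-03  1.64307233e+01] [-0.30857298 -1.11059164 -0.73125021] 0.0 1.000140920847262
top [0.45880647 0.04555742 0.74857657] [[ 0.0042779  -0.99911139 -0.04193015]
 [-0.98198296  0.00372446 -0.18893278]
 [ 0.18892106  0.04198293 -0.98109442]] 386.19213533667886
side [0.39468011 0.47819078 0.56902005] [[-9.14062057e-01 -4.05574353e-01 -6.59829545e-06]
 [-2.97298590e-01  6.70046926e-01 -6.80184288e-01]
 [ 2.75869724e-01 -6.21728688e-01 -7.33041155e-01]] 435.1020207644624
```

View pics/top0.png

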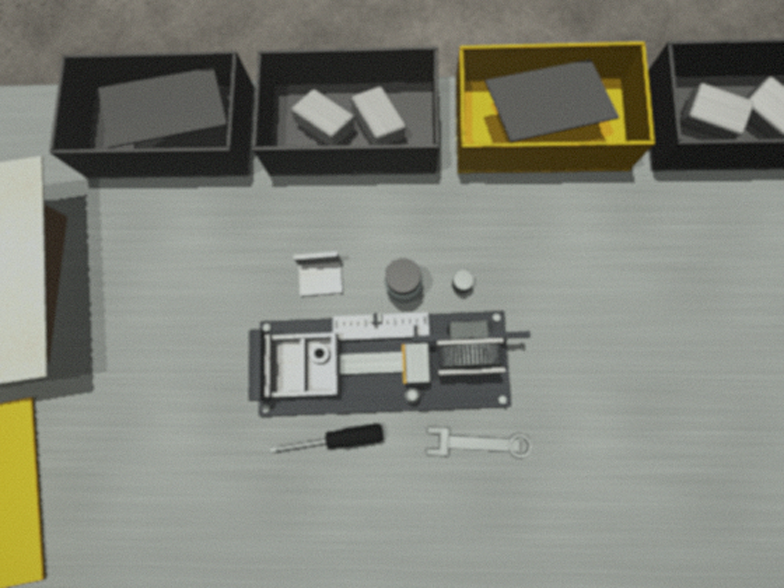

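View pics/side0.png

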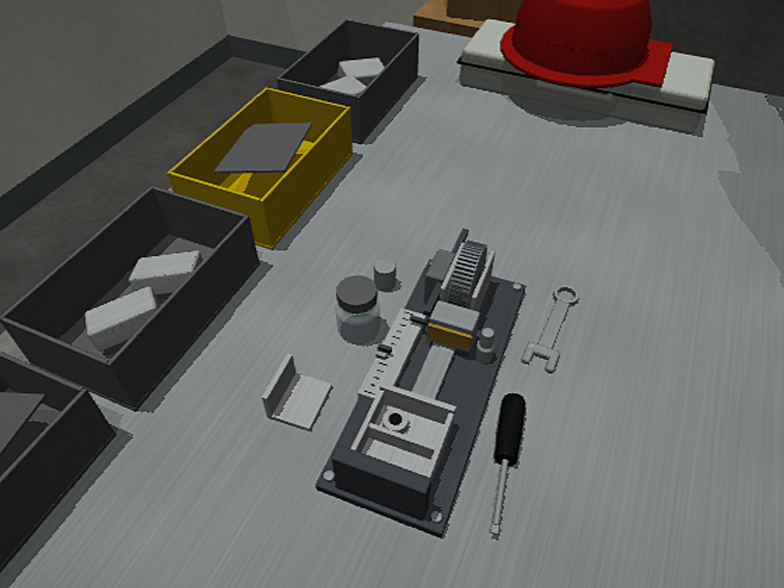

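The top view shows the fixture with +y to the left: wheel at about (336,251) in raw pixels, pointer near (297,236) and fin near (269,229). In the side view the wheel is at (333,195), the pointer at (297,228) and the fin at (274,250). Next I measure the frame and zoom in.

```bash
python3 - <<'E'
from h import *
import pickle
t=pickle.load(open("top0.pkl","rb")); s=pickle.load(open("side0.pkl","rb"))
P=cloud(t); g=t["color"].max(2)
m=((P[...,2]>.004)&(P[...,2]<.1)&(g<120)).astype(np.uint8); m[:, :170]=0; m[:215]=0;m[300:]=0;m[:,375:]=0
m=cv2.morphologyEx(m,cv2.MORPH_OPEN,np.ones((3,3)))
# plate: bolts
B=[onz(t,u/1.4,v/1.4,.014) for u,v in((266,327),(497,317),(503,400),(265,410))]
print(np.round(B,4)); c=np.mean(B,0); ax=(B[0]-B[1]+B[3]-B[2])[:2]; yaw=np.degrees(np.arctan2(ax[1],ax[0]))-90; print(c,yaw)
k=np.radians(yaw); R=np.array([[np.cos(k),-np.sin(k)],[np.sin(k),np.cos(k)]])
F=lambda x,y,z:[*(c[:2]+R@[x,y]),z]
print("wheeltop",F(0,-.115,.095),"proj",proj(t,F(0,-.115,.095)),proj(s,F(0,-.115,.095)))
# wheel top by depth
for d,n in((t,"t"),(s,"s")):
    Q=cloud(d); mm=(Q[...,2]>.085)&(Q[...,2]<.105)&(abs(Q[...,0]-.5)<.2)&(abs(Q[...,1]+.0)<.3)
    print(n,mm.sum(),Q[mm].min(0),Q[mm].max(0),np.median(Q[mm],0))
save(t,"topc.png",(170,210,390,310),3.6); save(s,"sidec.png",(220,150,390,390),2.5)
E
```

```text
[[ 0.5588  0.253   0.014 ]
 [ 0.5721 -0.0648  0.014 ]
 [ 0.4609 -0.0692  0.014 ]
 [ 0.4464  0.2488  0.014 ]]
[0.50957568 0.09195196 0.014     ] 2.506240501800903
wheeltop [np.float64(0.5146044185401003), np.float64(-0.02293804074990667), 0.095] proj (np.float64(338.03692166211755), np.float64(252.97200665394422)) (np.float64(336.5234017708652), np.float64(178.68868370529933))
t 426 [ 0.50284041 -0.04781615  0.08505807] [0.52723525 0.00508096 0.09786294] [ 0.51479159 -0.02126432  0.09169163]
s 347 [ 0.5025809  -0.04963138  0.08501136] [0.52678661 0.00721373 0.09634586] [ 0.51411407 -0.01333268  0.0917503 ]
```

View pics/topc.png

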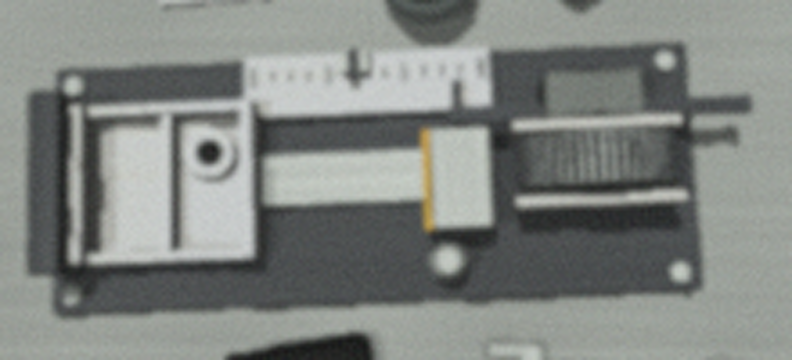

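View pics/sidec.png

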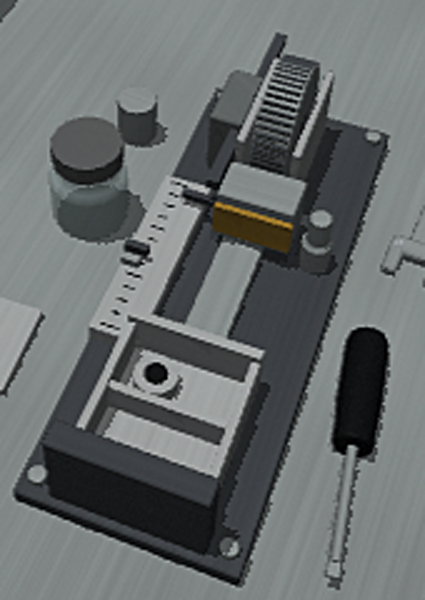

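The crops show the wheel, the pointer tip at top raw (297.5,233) and the fin at top raw (268.6,232), so the gap is roughly 54 mm (about 4.5 rad). I check the route for obstacles and compute the approach.

```bash
python3 - <<'E'
from h import *
import pickle
t=pickle.load(open("top0.pkl","rb")); s=pickle.load(open("side0.pkl","rb"))
a=onz(t,297.5,233.3,.037); b=onz(t,268.6,232.5,.037); k=np.radians(2.4); ey=np.array([-np.sin(k),np.cos(k),0])
print(a,b,(b-a)@ey)
Q=cloud(s); m=(Q[...,2]>.04)&(Q[...,0]>-.1)&(Q[...,0]<.8)&(Q[...,1]<-.1)&(Q[...,1]>-1.2)&(s["range_z"]>0)
q=Q[m]; print(len(q), q.min(0) if len(q) else 0,q.max(0) if len(q) else 0)
print(pt(s,415,40),pt(s,370,50),pt(s,495,60))
o=r.get_obs(); R=cv2.Rodrigues(np.zeros(3))[0]
w=np.array([.5148,-.0225,.095])-0.015*ey
print("target",w); y=np.radians(o["tcp_rot"][2]); d=w+[0,0,.03]-o["position"]
print("tx,ty,tz",d@[np.cos(y),np.sin(y),0],d@[np.sin(y),-np.cos(y),0],-d[2])
E
```

```text
[0.55592929 0.04492993 0.037     ] [0.55750804 0.09867948 0.037     ] 0.05363628983957425
11066 [ 0.28381557 -0.69813413  0.04001849] [ 0.7999425  -0.10004429  0.18716259]
[ 0.49530582 -0.50765558  0.11249412] [ 0.59953837 -0.54509233  0.04987896] [ 0.31601417 -0.57777576  0.06901093]
target [ 0.51542813 -0.03748684  0.095     ]
tx,ty,tz 0.4837805286888107 -0.49283738988271836 0.07983519282919521
```

Request:
jog_arm(
  deltas=[
    {"claw": 0,"tz": -0.04},
    {"claw": 0,"tz": -0.07},
    {"claw": 0,"tx": 0.03,"ty": -0.03,"tz": -0.07},
    {"claw": 0,"tx": 0.06,"ty": -0.06,"tz": -0.07},
    {"claw": 0,"tx": 0.09,"ty": -0.09,"tz": -0.07},
    {"claw": 0,"tx": 0.12,"ty": -0.12,"tz": -0.07,"yaw": 1},
    {"claw": 0,"tx": 0.15,"ty": -0.15,"tz": -0.07,"yaw": 2},
    {"claw": 0,"tx": 0.18,"ty": -0.18,"tz": -0.07,"yaw": 2.34},
    {"claw": 0,"tx": 0.21,"ty": -0.21,"tz": -0.07,"yaw": 2.34},
    {"claw": 0,"tx": 0.24,"ty": -0.24,"tz": -0.07,"yaw": 2.34},
  ],
  squeeze=10,
)

```text
$.deltas[0]: bad value
```

```bash
cat > to.py <<'E'
from h import *
import sys
o=r.get_obs(); k=np.radians(2.4); ey=np.array([-np.sin(k),np.cos(k),0])
w=np.array([.5148,-.0225,.095])+float(sys.argv[1])*ey+[0,0,float(sys.argv[2])]
y=np.radians(o["tcp_rot"][2]); d=w-o["position"]
print(o["time"],o["position"],o["tcp_rot"],o["ft_force"],o["gripper_width"])
print("tx,ty,tz",d@[np.cos(y),np.sin(y),0],d@[np.sin(y),-np.cos(y),0],-d[2],"yaw",(y-k)/np.radians(6))
E
python3 to.py -0.02 0.03
```

```text
0.1 [ 0.19081459 -0.6470427   0.20483519] [-1.79932268e+02  3.68134970e-03  1.64315360e+01] [0.4999328  0.37517768 0.12051132] 0.9979455349620718
tx,ty,tz 0.4825682491101982 -0.4879865777627451 0.07983519282919521 yaw 2.3385893254876433
```

Request:
jog_arm(
  deltas=[
    {"claw": 0.001,"tx": 0.0,"ty": 0.0,"tz": -0.04,"yaw": 0.0},
    {"claw": 0.001,"tx": 0.0,"ty": 0.0,"tz": -0.07,"yaw": 0.0},
    {"claw": 0.001,"tx": 0.03,"ty": -0.03,"tz": -0.07,"yaw": 0.0},
    {"claw": 0.001,"tx": 0.06,"ty": -0.06,"tz": -0.07,"yaw": 0.0},
    {"claw": 0.001,"tx": 0.09,"ty": -0.09,"tz": -0.07,"yaw": 0.0},
    {"claw": 0.001,"tx": 0.12,"ty": -0.12,"tz": -0.07,"yaw": 1.0},
    {"claw": 0.001,"tx": 0.15,"ty": -0.15,"tz": -0.07,"yaw": 2.0},
    {"claw": 0.001,"tx": 0.18,"ty": -0.18,"tz": -0.07,"yaw": 2.34},
    {"claw": 0.001,"tx": 0.21,"ty": -0.21,"tz": -0.07,"yaw": 2.34},
    {"claw": 0.001,"tx": 0.24,"ty": -0.24,"tz": -0.07,"yaw": 2.34},
  ],
  squeeze=10,
)

```text
time: 0.93
position: [0.3506, -0.3528, 0.2754]
tcp_rot: [180.0, 0.0, 2.4]
ft_force: [1.3, -1.2, 0.1]
gripper_width: 0.327
gripper_force: 0.0
```

```bash
python3 to.py -0.02 0.03
```

```text
0.9333 [ 0.35061479 -0.35275601  0.27540312] [1.79995985e+02 1.14271642e-02 2.36910395e+00] [ 1.34435768 -1.17934878  0.0890872 ] 0.32710682383822953
tx,ty,tz 0.17770741705635454 -0.3031868254557273 0.15040311771123877 yaw -0.005149340972531726
```

Request:
jog_arm(
  deltas=[
    {"claw": 0.0,"tx": 0.018,"ty": -0.03,"tz": 0.0,"yaw": 0.0},
    {"claw": 0.0,"tx": 0.036,"ty": -0.06,"tz": 0.0,"yaw": 0.0},
    {"claw": 0.0,"tx": 0.056,"ty": -0.095,"tz": 0.0,"yaw": 0.0},
    {"claw": 0.0,"tx": 0.076,"ty": -0.13,"tz": 0.0,"yaw": 0.0},
    {"claw": 0.0,"tx": 0.096,"ty": -0.165,"tz": 0.02,"yaw": 0.0},
    {"claw": 0.0,"tx": 0.116,"ty": -0.2,"tz": 0.04,"yaw": 0.0},
    {"claw": 0.0,"tx": 0.136,"ty": -0.235,"tz": 0.06,"yaw": 0.0},
    {"claw": 0.0,"tx": 0.156,"ty": -0.27,"tz": 0.08,"yaw": 0.0},
    {"claw": 0.0,"tx": 0.174,"ty": -0.299,"tz": 0.1,"yaw": 0.0},
    {"claw": 0.0,"tx": 0.174,"ty": -0.299,"tz": 0.13,"yaw": 0.0},
  ],
)

```text
time: 1.77
position: [0.5151, -0.0433, 0.1467]
tcp_rot: [-179.9, -0.3, 2.7]
ft_force: [0.5, -1.3, -0.6]
gripper_width: 0.006
gripper_force: 0.0
```

```bash
python3 - <<'E'
from h import *
d=grab("side"); save(d,"s1.png",(200,60,420,300),2.4)
E
python3 to.py -0.02 0.0
```

```text
1.8167 [ 0.51094452 -0.04384397  0.13902014] [-179.85225057    0.23193372    2.69406531] [-4.62999302  2.22335223 -8.36687297] 0.00687495325025489
tx,ty,tz 0.00475179981588072 -0.0011394205904163774 0.04402013564094581 yaw 0.049010885131927966
```

View pics/s1.png

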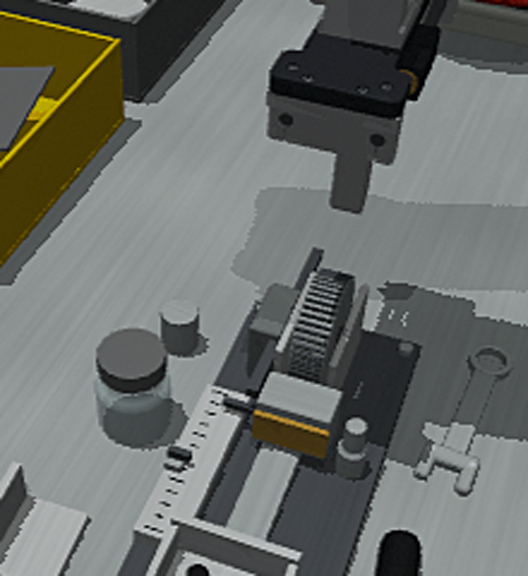

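The shut fingertip hangs above the wheel (crop (350,205)). The arm is still settling, so I let it settle, lower it part way, and then read the force bias.

Request:
jog_arm(
  deltas=[
    {"claw": 0.0,"tx": 0.0,"ty": 0.0,"tz": 0.015,"yaw": 0.0},
    {"claw": 0.0,"tx": 0.0,"ty": 0.0,"tz": 0.03,"yaw": 0.0},
    {"claw": 0.0,"tx": 0.0,"ty": 0.0,"tz": 0.035,"yaw": 0.0},
    {"claw": 0.0,"tx": 0.0,"ty": 0.0,"tz": 0.035,"yaw": 0.0},
    {"claw": 0.0,"tx": 0.0,"ty": 0.0,"tz": 0.035,"yaw": 0.0},
    {"claw": 0.0,"tx": 0.0,"ty": 0.0,"tz": 0.035,"yaw": 0.0},
    {"claw": 0.0,"tx": 0.0,"ty": 0.0,"tz": 0.035,"yaw": 0.0},
  ],
)

```text
time: 2.4
position: [0.5121, -0.049, 0.1115]
tcp_rot: [180.0, -0.1, 2.4]
ft_force: [-1.0, -0.5, 0.0]
gripper_width: 0.004
gripper_force: 0.0
```

```bash
python3 to.py -0.02 0.0
```

```text
2.4 [ 0.51210393 -0.0490212   0.11146445] [ 1.79985804e+02 -7.69345142e-02  2.36724774e+00] [-0.99256116 -0.46272809  0.01431845] 0.003823872529332079
tx,ty,tz 0.0038006519705683374 -0.006387211796991992 0.01646444594393326 yaw -0.005458710506348633
```

Request:
jog_arm(
  deltas=[
    {"claw": 0.0,"tx": 0.003,"ty": -0.006,"tz": 0.005,"yaw": 0.0},
    {"claw": 0.0,"tx": 0.003,"ty": -0.006,"tz": 0.01,"yaw": 0.0},
    {"claw": 0.0,"tx": 0.003,"ty": -0.006,"tz": 0.013,"yaw": 0.0},
    {"claw": 0.0,"tx": 0.003,"ty": -0.006,"tz": 0.0145,"yaw": 0.0},
    {"claw": 0.0,"tx": 0.003,"ty": -0.006,"tz": 0.0155,"yaw": 0.0},
    {"claw": 0.0,"tx": 0.003,"ty": -0.006,"tz": 0.0165,"yaw": 0.0},
    {"claw": 0.0,"tx": 0.003,"ty": -0.006,"tz": 0.0165,"yaw": 0.0},
    {"claw": 0.0,"tx": 0.003,"ty": -0.006,"tz": 0.0165,"yaw": 0.0},
  ],
)

```text
time: 3.07
position: [0.5144, -0.0427, 0.094]
tcp_rot: [-180.0, -0.0, 2.4]
ft_force: [0.8, 0.2, -0.3]
gripper_width: 0.004
gripper_force: 0.0
```

```bash
python3 to.py -0.02 0.0
```

```text
3.0667 [ 0.51441751 -0.04273617  0.09404743] [-1.79997943e+02 -1.59714518e-03  2.38264034e+00] [ 0.78602862  0.187821   -0.3329269 ] 0.004089232313875859
tx,ty,tz 0.0012294916544347953 -0.0002027781138433614 -0.0009525711314476715 yaw -0.0028932759184227223
```

Request:
jog_arm(
  deltas=[
    {"claw": 0.0,"tx": 0.001,"ty": 0.0,"tz": 0.0005,"yaw": 0.0},
    {"claw": 0.0,"tx": 0.001,"ty": 0.0,"tz": 0.001,"yaw": 0.0},
    {"claw": 0.0,"tx": 0.001,"ty": 0.0,"tz": 0.001,"yaw": 0.0},
    {"claw": 0.0,"tx": 0.001,"ty": 0.0,"tz": 0.001,"yaw": 0.0},
  ],
)

```text
time: 3.4
position: [0.5154, -0.0427, 0.093]
tcp_rot: [-180.0, 0.0, 2.4]
ft_force: [-0.1, 0.4, -0.3]
gripper_width: 0.004
gripper_force: 0.0
```

Request:
jog_arm(
  deltas=[
    {"claw": 0.0,"tx": 0.0,"ty": 0.0,"tz": 0.0007,"yaw": 0.0},
    {"claw": 0.0,"tx": 0.0,"ty": 0.0,"tz": 0.0015,"yaw": 0.0},
    {"claw": 0.0,"tx": 0.0,"ty": 0.0,"tz": 0.0015,"yaw": 0.0},
    {"claw": 0.0,"tx": 0.0,"ty": 0.0,"tz": 0.0015,"yaw": 0.0},
  ],
)

```text
time: 3.73
position: [0.5154, -0.0426, 0.0915]
tcp_rot: [-180.0, -0.0, 2.4]
ft_force: [-0.4, -0.1, -0.2]
gripper_width: 0.006
gripper_force: 0.3
```

Request:
jog_arm(
  deltas=[
    {"claw": 0.0,"tx": 0.0,"ty": 0.0,"tz": 0.0007,"yaw": 0.0},
    {"claw": 0.0,"tx": 0.0,"ty": 0.0,"tz": 0.0015,"yaw": 0.0},
    {"claw": 0.0,"tx": 0.0,"ty": 0.0,"tz": 0.0015,"yaw": 0.0},
    {"claw": 0.0,"tx": 0.0,"ty": 0.0,"tz": 0.0015,"yaw": 0.0},
  ],
)

```text
time: 4.07
position: [0.5156, -0.0436, 0.0905]
tcp_rot: [179.9, -0.0, 2.3]
ft_force: [-2.3, -5.7, 10.4]
gripper_width: 0.001
gripper_force: 6.0
```

Request:
jog_arm(
  deltas=[
    {"claw": 0.0,"tx": 0.0,"ty": -0.004,"tz": -0.002,"yaw": 0.0},
    {"claw": 0.0,"tx": 0.0,"ty": -0.008,"tz": -0.0032,"yaw": 0.0},
    {"claw": 0.0,"tx": 0.0,"ty": -0.012,"tz": -0.004,"yaw": 0.0},
    {"claw": 0.0,"tx": 0.0,"ty": -0.016,"tz": -0.0043,"yaw": 0.0},
    {"claw": 0.0,"tx": 0.0,"ty": -0.02,"tz": -0.0043,"yaw": 0.0},
  ],
)

```text
time: 4.48
position: [0.5149, -0.0229, 0.0951]
tcp_rot: [180.0, -0.0, 2.4]
ft_force: [-5.4, -2.1, 17.0]
gripper_width: 0.011
gripper_force: 8.6
```

Request:
jog_arm(
  deltas=[
    {"claw": 0.0,"tx": 0.0,"ty": -0.004,"tz": -0.0003,"yaw": 0.0},
    {"claw": 0.0,"tx": 0.0,"ty": -0.008,"tz": 0.0,"yaw": 0.0},
    {"claw": 0.0,"tx": 0.0,"ty": -0.012,"tz": 0.0007,"yaw": 0.0},
    {"claw": 0.0,"tx": 0.0,"ty": -0.016,"tz": 0.0019,"yaw": 0.0},
    {"claw": 0.0,"tx": 0.0,"ty": -0.02,"tz": 0.0035,"yaw": 0.0},
  ],
)

```text
time: 4.9
position: [0.5139, -0.0023, 0.0908]
tcp_rot: [-180.0, -0.0, 2.4]
ft_force: [0.7, -0.3, 3.6]
gripper_width: 0.003
gripper_force: 1.2
```

```bash
cat > gap.py <<'E'
from h import *
import sys
t=grab("top"); k=np.radians(2.4); ex=np.array([np.cos(k),np.sin(k),0]); ey=np.array([-np.sin(k),np.cos(k),0])
O=np.array([.5095,.092,.0])
# resample a fixture-aligned strip at z=.037 (0.25 mm/px): x 30..62, y -90..60
xs=np.arange(.030,.062,.00025); ys=np.arange(-.09,.03,.00025)
U=np.array([[proj(t,O+x*ex+y*ey+[0,0,.037]) for y in ys] for x in xs],np.float32)
im=cv2.remap(t["color"],U[...,0],U[...,1],cv2.INTER_CUBIC)
cv2.imwrite("pics/"+sys.argv[1],np.flipud(im[...,::-1]) if len(sys.argv)<3 else cv2.resize(np.flipud(im[...,::-1]),None,fx=1.6,fy=1.6))
g=im.max(2).astype(float)
for lo,hi in((.036,.041),(.041,.045),(.045,.049),(.049,.053),(.053,.057)):
    p=g[(xs>=lo)&(xs<hi)].mean(0); p0=cv2.blur(p[None],(81,1))[0]; q=np.clip(p0-p-15,0,None)
    n,l,st,_=cv2.connectedComponentsWithStats((q>0).astype(np.uint8)[None]); 
    print(lo,[(round(float((ys[l[0]==i]*q[l[0]==i]).sum()/q[l[0]==i].sum()*1000),1),int(q[l[0]==i].max()),round(st[i,4]/4,1)) for i in range(1,n) if q[l[0]==i].max()>15])
E
python3 to.py 0.02 0; python3 gap.py g1.png
```

```text
4.9 [ 0.51385326 -0.00225863  0.09077936] [-1.79991593e+02 -1.99958867e-02  2.38795480e+00] [ 0.7166565  -0.28497429  3.63795387] 0.0028318441521504104
tx,ty,tz 9.834044912614378e-05 0.0002632377264096215 -0.004220639611237864 yaw -0.002007533026946065
0.036 [(-47.8, 33, np.float64(5.2)), (-32.0, 22, np.float64(7.0)), (5.7, 43, np.float64(5.0))]
0.041 [(-46.7, 31, np.float64(5.0)), (-30.9, 19, np.float64(7.5)), (4.6, 41, np.float64(8.0))]
0.045 [(-45.7, 30, np.float64(5.0)), (-29.8, 16, np.float64(7.5)), (4.9, 43, np.float64(7.5))]
0.049 [(-45.0, 28, np.float64(4.5)), (-28.8, 17, np.float64(7.5)), (5.1, 41, np.float64(9.8))]
0.053 [(-43.6, 24, np.float64(4.5)), (-27.8, 18, np.float64(7.2)), (5.2, 36, np.float64(7.8))]
```

View pics/g1.png

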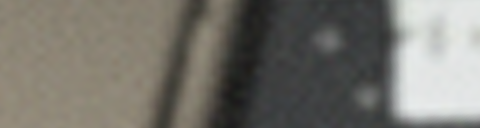

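The gripper blocks the top camera, so I'll use the side camera between strokes. Returning for the second stroke.

Request:
jog_arm(
  deltas=[
    {"claw": 0.0,"tx": 0.0,"ty": -0.003,"tz": -0.006,"yaw": 0.0},
    {"claw": 0.0,"tx": 0.0,"ty": 0.0,"tz": -0.014,"yaw": 0.0},
    {"claw": 0.0,"tx": 0.0,"ty": 0.014,"tz": -0.014,"yaw": 0.0},
    {"claw": 0.0,"tx": 0.0,"ty": 0.028,"tz": -0.014,"yaw": 0.0},
    {"claw": 0.0,"tx": 0.0,"ty": 0.04,"tz": -0.014,"yaw": 0.0},
    {"claw": 0.0,"tx": 0.0,"ty": 0.04,"tz": -0.014,"yaw": 0.0},
    {"claw": 0.0,"tx": 0.0,"ty": 0.04,"tz": -0.009,"yaw": 0.0},
    {"claw": 0.0,"tx": 0.0,"ty": 0.04,"tz": -0.004,"yaw": 0.0},
    {"claw": 0.0,"tx": 0.0,"ty": 0.04,"tz": -0.001,"yaw": 0.0},
    {"claw": 0.0,"tx": 0.0,"ty": 0.04,"tz": 0.0,"yaw": 0.0},
  ],
)

```text
time: 5.78
position: [0.5153, -0.0429, 0.0907]
tcp_rot: [179.9, 0.0, 2.4]
ft_force: [-4.9, -7.4, 19.7]
gripper_width: 0.005
gripper_force: 10.6
```

```bash
cat > gap.py <<'E'
from h import *
import sys
t=grab(sys.argv[1]); k=np.radians(2.4); ex=np.array([np.cos(k),np.sin(k),0]); ey=np.array([-np.sin(k),np.cos(k),0])
O=np.array([.5095,.092,.0])
# fixture-aligned strip at z=.037 (0.25 mm/px)
xs=np.arange(.020,.062,.00025); ys=np.arange(-.07,.03,.00025)
U=np.array([[proj(t,O+x*ex+y*ey+[0,0,.037]) for y in ys] for x in xs],np.float32)
im=cv2.remap(t["color"],U[...,0],U[...,1],cv2.INTER_CUBIC)
cv2.imwrite("pics/"+sys.argv[2],cv2.resize(np.flipud(im[...,::-1]),None,fx=1.6,fy=1.6))
g=im.max(2).astype(float)
for lo in np.arange(.030,.060,.003):
    p=g[(xs>=lo)&(xs<lo+.003)].mean(0); p0=cv2.blur(p[None],(81,1))[0]; q=np.clip(p0-p-15,0,None)
    n,l,st,_=cv2.connectedComponentsWithStats((q>0).astype(np.uint8)[None])
    print(round(lo,3),[(round(float((ys[l[0]==i]*q[l[0]==i]).sum()/q[l[0]==i].sum()*1000),1),int(q[l[0]==i].max()),float(st[i,4]/4)) for i in range(1,n) if q[l[0]==i].max()>15])
E
python3 to.py -0.02 0; python3 gap.py side g2.png
```

```text
5.7833 [ 0.51534596 -0.04290828  0.09065383] [1.79946514e+02 2.62925634e-02 2.41399621e+00] [-4.9191601  -7.35134966 19.72889491] 0.004780618312880554
tx,ty,tz 0.0003092283908562099 -0.00041316866099711956 -0.004346173054204025 yaw 0.0023327010687995992
0.03 [(-42.8, 52, 6.75), (-27.2, 67, 8.0)]
0.033 [(-44.9, 36, 4.75), (-27.7, 86, 10.75)]
0.036 [(-55.8, 46, 6.5), (-28.2, 79, 12.0)]
0.039 [(-56.2, 38, 6.75), (-28.1, 79, 11.0)]
0.042 [(-55.8, 44, 6.75), (-29.3, 82, 8.75)]
0.045 [(-55.8, 22, 6.5), (-48.2, 69, 2.5), (-30.4, 74, 7.25), (-9.4, 24, 2.5), (15.7, 80, 4.0), (29.3, 42, 1.75)]
0.048 [(-55.6, 46, 7.0), (-48.3, 27, 1.75), (-38.3, 73, 2.75), (-29.1, 113, 3.0), (-18.9, 20, 2.75), (-9.6, 90, 2.75), (0.3, 18, 1.75), (12.1, 49, 8.25), (19.9, 51, 2.0), (29.3, 111, 1.5)]
0.051 [(-56.0, 24, 6.75), (-48.5, 59, 2.25), (-38.9, 75, 2.75), (-28.9, 39, 2.5), (-19.0, 60, 2.75), (-9.8, 51, 2.5), (0.0, 57, 2.25), (6.8, 23, 2.5), (11.7, 58, 5.25), (22.1, 50, 4.25), (29.4, 46, 1.25)]
0.054 [(-55.8, 36, 6.75), (-9.6, 57, 3.0), (10.4, 73, 9.25), (22.5, 67, 3.75), (29.5, 31, 1.0)]
0.057 [(10.7, 76, 9.0), (22.4, 92, 4.0)]
```

View pics/g2.png

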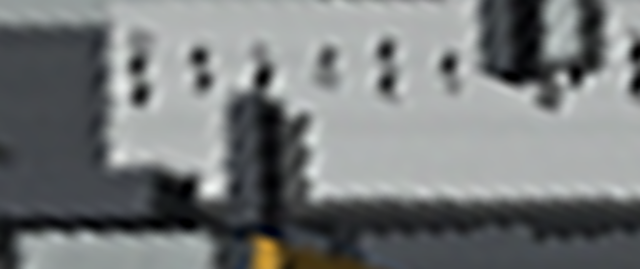

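In the strip the pointer sits at about (252,150) and the fin at (512,40), so roughly 41–42 mm is left (about 3.5 strokes). The first stroke moved the jaw about 12 mm, as expected. Now stroke 2.

Request:
jog_arm(
  deltas=[
    {"claw": 0.0,"tx": 0.0,"ty": -0.004,"tz": -0.002,"yaw": 0.0},
    {"claw": 0.0,"tx": 0.0,"ty": -0.008,"tz": -0.0031,"yaw": 0.0},
    {"claw": 0.0,"tx": 0.0,"ty": -0.012,"tz": -0.0037,"yaw": 0.0},
    {"claw": 0.0,"tx": 0.0,"ty": -0.016,"tz": -0.0039,"yaw": 0.0},
    {"claw": 0.0,"tx": 0.0,"ty": -0.02,"tz": -0.0038,"yaw": 0.0},
    {"claw": 0.0,"tx": 0.0,"ty": -0.024,"tz": -0.0037,"yaw": 0.0},
    {"claw": 0.0,"tx": 0.0,"ty": -0.028,"tz": -0.0033,"yaw": 0.0},
    {"claw": 0.0,"tx": 0.0,"ty": -0.032,"tz": -0.0025,"yaw": 0.0},
    {"claw": 0.0,"tx": 0.0,"ty": -0.036,"tz": -0.0012,"yaw": 0.0},
    {"claw": 0.0,"tx": 0.0,"ty": -0.04,"tz": 0.0004,"yaw": 0.0},
  ],
)

```text
time: 6.67
position: [0.5137, -0.0015, 0.0903]
tcp_rot: [-180.0, -0.0, 2.5]
ft_force: [-1.2, 0.5, 3.8]
gripper_width: 0.006
gripper_force: 1.6
```

Request:
jog_arm(
  deltas=[
    {"claw": 0.0,"tx": 0.0,"ty": -0.003,"tz": -0.006,"yaw": 0.0},
    {"claw": 0.0,"tx": 0.0,"ty": 0.0,"tz": -0.014,"yaw": 0.0},
    {"claw": 0.0,"tx": 0.0,"ty": 0.014,"tz": -0.014,"yaw": 0.0},
    {"claw": 0.0,"tx": 0.0,"ty": 0.028,"tz": -0.014,"yaw": 0.0},
    {"claw": 0.0,"tx": 0.0,"ty": 0.04,"tz": -0.014,"yaw": 0.0},
    {"claw": 0.0,"tx": 0.0,"ty": 0.04,"tz": -0.014,"yaw": 0.0},
    {"claw": 0.0,"tx": 0.0,"ty": 0.04,"tz": -0.009,"yaw": 0.0},
    {"claw": 0.0,"tx": 0.0,"ty": 0.04,"tz": -0.004,"yaw": 0.0},
    {"claw": 0.0,"tx": 0.0,"ty": 0.04,"tz": -0.0015,"yaw": 0.0},
    {"claw": 0.0,"tx": 0.0,"ty": 0.04,"tz": -0.0005,"yaw": 0.0},
  ],
)

```text
time: 7.5
position: [0.5153, -0.0428, 0.0907]
tcp_rot: [180.0, 0.0, 2.4]
ft_force: [-4.7, -7.9, 18.0]
gripper_width: 0.007
gripper_force: 10.0
```

```bash
python3 to.py -0.02 0; python3 gap.py side g3.png | sed -n 3,7p
```

```text
7.5 [ 0.51530223 -0.04275275  0.0907308 ] [1.79958486e+02 3.09918496e-02 2.41663576e+00] [-4.70419974 -7.88831998 17.95466117] 0.007080443037965243
tx,ty,tz 0.00034638051302926845 -0.0002559198290530447 -0.004269203641792313 yaw 0.0027726268139807867
0.036 [(-55.7, 47, 6.5), (-15.7, 78, 11.75)]
0.039 [(-56.1, 39, 6.75), (-15.3, 81, 11.75)]
0.042 [(-55.8, 43, 6.75), (-16.4, 104, 8.5)]
0.045 [(-55.7, 23, 6.5), (-48.2, 68, 2.5), (-17.7, 50, 7.5), (15.7, 80, 4.0), (29.2, 42, 1.75)]
0.048 [(-55.6, 45, 7.0), (-48.3, 28, 1.75), (-38.3, 71, 2.75), (-29.1, 116, 3.0), (-9.6, 92, 2.75), (0.3, 17, 1.5), (12.1, 50, 8.25), (19.9, 52, 2.0), (29.3, 110, 1.5)]
```

Request:
jog_arm(
  deltas=[
    {"claw": 0.0,"tx": 0.0,"ty": -0.004,"tz": -0.002,"yaw": 0.0},
    {"claw": 0.0,"tx": 0.0,"ty": -0.008,"tz": -0.0031,"yaw": 0.0},
    {"claw": 0.0,"tx": 0.0,"ty": -0.012,"tz": -0.0037,"yaw": 0.0},
    {"claw": 0.0,"tx": 0.0,"ty": -0.016,"tz": -0.0038,"yaw": 0.0},
    {"claw": 0.0,"tx": 0.0,"ty": -0.02,"tz": -0.0037,"yaw": 0.0},
    {"claw": 0.0,"tx": 0.0,"ty": -0.024,"tz": -0.0036,"yaw": 0.0},
    {"claw": 0.0,"tx": 0.0,"ty": -0.028,"tz": -0.0032,"yaw": 0.0},
    {"claw": 0.0,"tx": 0.0,"ty": -0.032,"tz": -0.0024,"yaw": 0.0},
    {"claw": 0.0,"tx": 0.0,"ty": -0.036,"tz": -0.0011,"yaw": 0.0},
    {"claw": 0.0,"tx": 0.0,"ty": -0.04,"tz": 0.0005,"yaw": 0.0},
  ],
)

```text
time: 8.38
position: [0.5138, -0.0015, 0.0904]
tcp_rot: [-180.0, -0.0, 2.5]
ft_force: [-0.4, 0.4, 3.7]
gripper_width: 0.005
gripper_force: 1.5
```

Request:
jog_arm(
  deltas=[
    {"claw": 0.0,"tx": 0.0,"ty": -0.003,"tz": -0.006,"yaw": 0.0},
    {"claw": 0.0,"tx": 0.0,"ty": 0.0,"tz": -0.014,"yaw": 0.0},
    {"claw": 0.0,"tx": 0.0,"ty": 0.014,"tz": -0.014,"yaw": 0.0},
    {"claw": 0.0,"tx": 0.0,"ty": 0.028,"tz": -0.014,"yaw": 0.0},
    {"claw": 0.0,"tx": 0.0,"ty": 0.04,"tz": -0.014,"yaw": 0.0},
    {"claw": 0.0,"tx": 0.0,"ty": 0.04,"tz": -0.014,"yaw": 0.0},
    {"claw": 0.0,"tx": 0.0,"ty": 0.04,"tz": -0.009,"yaw": 0.0},
    {"claw": 0.0,"tx": 0.0,"ty": 0.04,"tz": -0.004,"yaw": 0.0},
    {"claw": 0.0,"tx": 0.0,"ty": 0.04,"tz": -0.0015,"yaw": 0.0},
    {"claw": 0.0,"tx": 0.0,"ty": 0.04,"tz": -0.0005,"yaw": 0.0},
  ],
)

```text
time: 9.22
position: [0.5153, -0.0428, 0.0908]
tcp_rot: [180.0, 0.0, 2.4]
ft_force: [-4.5, -6.9, 18.4]
gripper_width: 0.007
gripper_force: 10.0
```

```bash
python3 to.py -0.02 0; python3 gap.py side g4.png | sed -n 3,7p
```

```text
9.2167 [ 0.51533094 -0.04275022  0.09075081] [1.79959141e+02 2.80587925e-02 2.41437874e+00] [-4.47731224 -6.8612552  18.41335714] 0.007293482250545993
tx,ty,tz 0.0003175771490004533 -0.00025461507375310614 -0.004249193870356077 yaw 0.0023964565252551227
0.036 [(-55.8, 47, 6.75), (-3.0, 80, 10.5)]
0.039 [(-56.2, 38, 6.75), (-2.4, 76, 11.25)]
0.042 [(-55.8, 44, 6.75), (-3.3, 90, 8.75)]
0.045 [(-55.8, 22, 6.5), (-48.2, 69, 2.5), (-5.7, 39, 8.0), (15.7, 80, 4.0), (29.3, 41, 1.75)]
0.048 [(-55.7, 45, 7.25), (-48.3, 27, 1.75), (-38.3, 71, 2.75), (-29.1, 116, 3.0), (-18.9, 19, 2.75), (-9.5, 92, 2.75), (0.3, 19, 1.75), (12.1, 49, 8.25), (19.9, 52, 2.0), (29.3, 110, 1.5)]
```

Request:
jog_arm(
  deltas=[
    {"claw": 0.0,"tx": 0.0,"ty": -0.004,"tz": -0.002,"yaw": 0.0},
    {"claw": 0.0,"tx": 0.0,"ty": -0.008,"tz": -0.0031,"yaw": 0.0},
    {"claw": 0.0,"tx": 0.0,"ty": -0.012,"tz": -0.0037,"yaw": 0.0},
    {"claw": 0.0,"tx": 0.0,"ty": -0.016,"tz": -0.0038,"yaw": 0.0},
    {"claw": 0.0,"tx": 0.0,"ty": -0.02,"tz": -0.0037,"yaw": 0.0},
    {"claw": 0.0,"tx": 0.0,"ty": -0.024,"tz": -0.0036,"yaw": 0.0},
    {"claw": 0.0,"tx": 0.0,"ty": -0.028,"tz": -0.0032,"yaw": 0.0},
    {"claw": 0.0,"tx": 0.0,"ty": -0.032,"tz": -0.0024,"yaw": 0.0},
    {"claw": 0.0,"tx": 0.0,"ty": -0.036,"tz": -0.0011,"yaw": 0.0},
    {"claw": 0.0,"tx": 0.0,"ty": -0.04,"tz": 0.0005,"yaw": 0.0},
  ],
)

```text
time: 10.1
position: [0.5137, -0.0015, 0.0904]
tcp_rot: [-180.0, -0.0, 2.5]
ft_force: [-0.5, 0.9, 3.2]
gripper_width: 0.006
gripper_force: 1.5
```

Request:
jog_arm(
  deltas=[
    {"claw": 0.0,"tx": 0.0,"ty": -0.003,"tz": -0.006,"yaw": 0.0},
    {"claw": 0.0,"tx": 0.0,"ty": 0.0,"tz": -0.025,"yaw": 0.0},
    {"claw": 0.0,"tx": 0.0,"ty": 0.03,"tz": -0.04,"yaw": 0.0},
    {"claw": 0.0,"tx": 0.0,"ty": 0.06,"tz": -0.04,"yaw": 0.0},
    {"claw": 0.0,"tx": 0.0,"ty": 0.09,"tz": -0.04,"yaw": 0.0},
    {"claw": 0.0,"tx": 0.0,"ty": 0.12,"tz": -0.04,"yaw": 0.0},
    {"claw": 0.0,"tx": 0.0,"ty": 0.15,"tz": -0.04,"yaw": 0.0},
    {"claw": 0.0,"tx": 0.0,"ty": 0.16,"tz": -0.04,"yaw": 0.0},
    {"claw": 0.0,"tx": 0.0,"ty": 0.16,"tz": -0.04,"yaw": 0.0},
    {"claw": 0.0,"tx": 0.0,"ty": 0.16,"tz": -0.04,"yaw": 0.0},
  ],
)

```text
time: 10.93
position: [0.5203, -0.162, 0.1304]
tcp_rot: [-180.0, 0.0, 2.4]
ft_force: [0.3, 1.1, -0.9]
gripper_width: 0.004
gripper_force: 0.0
```

```bash
python3 gap.py side g5.png | sed -n 3,7p;  python3 gap.py top g6.png; python3 - <<'E'
import cv2,numpy as np
a=cv2.imread("pics/g5.png");b=cv2.imread("pics/g6.png");cv2.imwrite("pics/c56.png",np.vstack([a,b]))
E
```

```text
0.036 [(-55.7, 44, 6.5), (10.2, 76, 11.25)]
0.039 [(-56.2, 35, 6.75), (10.3, 79, 10.25)]
0.042 [(-55.8, 41, 6.75), (9.7, 88, 8.5)]
0.045 [(-55.7, 20, 6.5), (-48.2, 64, 2.5), (-9.4, 22, 2.75), (8.7, 29, 7.25), (15.6, 44, 3.0), (29.3, 39, 1.75)]
0.048 [(-55.6, 43, 7.0), (-48.3, 26, 1.75), (-38.3, 68, 2.75), (-29.1, 109, 3.0), (-18.9, 17, 2.5), (-9.6, 85, 2.75), (0.3, 19, 1.75), (12.2, 48, 8.0), (19.9, 49, 2.0), (29.3, 104, 1.5)]
0.03 []
0.033 [(-68.1, 32, 4.75), (3.0, 51, 7.0)]
0.036 [(-68.1, 50, 5.0), (2.9, 70, 7.25)]
0.039 [(-68.1, 54, 5.0), (2.9, 71, 7.0)]
0.042 [(-68.1, 55, 4.75), (3.4, 68, 6.75)]
0.045 [(-68.1, 47, 5.0), (4.2, 59, 7.0)]
0.048 [(-68.1, 39, 4.75), (5.0, 55, 6.75)]
0.051 [(-68.3, 35, 4.5), (5.4, 41, 9.5)]
0.054 [(-68.2, 33, 4.75), (6.2, 47, 6.25)]
0.057 [(-68.0, 40, 4.75), (6.1, 56, 6.0)]
```

View pics/c56.png

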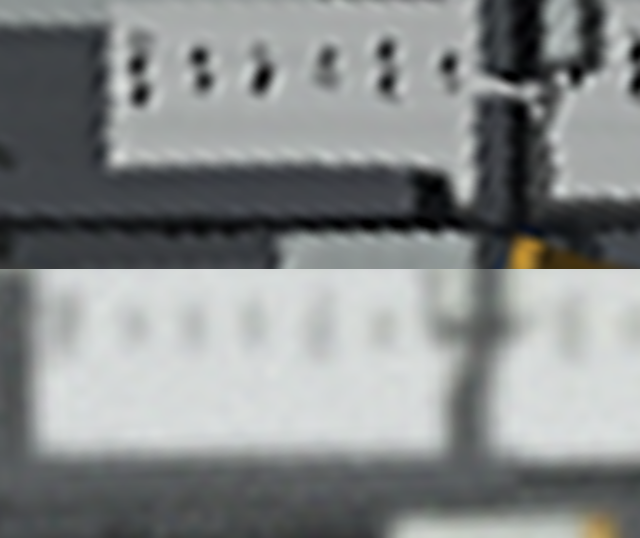

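The top strip (lower half) shows the pointer centred near (470,400) and the fin near (487,300), so about 3 mm is left. I cross-check with depth, which shadows don't affect.

```bash
cat > dep.py <<'E'
from h import *
k=np.radians(2.4); ex=np.array([np.cos(k),np.sin(k),0]); ey=np.array([-np.sin(k),np.cos(k),0]); O=np.array([.5095,.092,0])
for n in("top","side"):
    ds=[grab(n) for _ in range(4)]; d=ds[0]; d["range_z"]=np.median([e["range_z"] for e in ds],0)
    Q=cloud(d)-O; X=Q@ex; Y=Q@ey; Z=Q[...,2]
    for a,b,nm in((.034,.0445,"ptr"),(.049,.056,"fin")):
        m=(X>a)&(X<b)&(abs(Y)<.03)&(Z>(.030 if nm=="ptr" else .033))&(Z<.06)
        y=Y[m]*1000; z=Z[m]*1000; top=z>np.percentile(z,90)-2
        print(n,nm,m.sum(),"y mean %.1f min %.1f max %.1f  z %.1f..%.1f  topface y %.1f n %d"%(y.mean(),y.min(),y.max(),z.min(),z.max(),y[top].mean(),top.sum()))
E
python3 dep.py
```

```text
top ptr 15 y mean 4.8 min 2.8 max 6.4  z 31.2..34.8  topface y 5.2 n 13
top fin 9 y mean 7.5 min 5.6 max 9.4  z 35.9..37.6  topface y 7.5 n 9
side ptr 29 y mean 5.7 min 2.4 max 7.9  z 30.1..35.0  topface y 5.2 n 22
side fin 12 y mean 7.7 min 4.9 max 9.4  z 33.4..36.5  topface y 7.2 n 9
```

Depth gives 2.0–2.3 mm left and colour 2.6–3.2 mm. I'll make a short 7.5 mm stroke over the top of the wheel (2.25 mm of jaw), then measure again.

Request:
jog_arm(
  deltas=[
    {"claw": 0.0,"tx": 0.0,"ty": -0.035,"tz": 0.0,"yaw": 0.0},
    {"claw": 0.0,"tx": 0.0,"ty": -0.07,"tz": 0.0,"yaw": 0.0},
    {"claw": 0.0,"tx": 0.0,"ty": -0.105,"tz": 0.0,"yaw": 0.0},
    {"claw": 0.0,"tx": 0.0,"ty": -0.136,"tz": 0.005,"yaw": 0.0},
    {"claw": 0.0,"tx": 0.0,"ty": -0.136,"tz": 0.015,"yaw": 0.0},
    {"claw": 0.0,"tx": 0.0,"ty": -0.136,"tz": 0.025,"yaw": 0.0},
    {"claw": 0.0,"tx": 0.0,"ty": -0.136,"tz": 0.031,"yaw": 0.0},
    {"claw": 0.0,"tx": 0.0,"ty": -0.136,"tz": 0.0345,"yaw": 0.0},
    {"claw": 0.0,"tx": 0.0,"ty": -0.136,"tz": 0.0355,"yaw": 0.0},
    {"claw": 0.0,"tx": 0.0,"ty": -0.136,"tz": 0.0356,"yaw": 0.0},
  ],
)

```text
time: 12.27
position: [0.5144, -0.0281, 0.0949]
tcp_rot: [180.0, 0.1, 2.3]
ft_force: [-6.6, -1.0, 11.3]
gripper_width: 0.004
gripper_force: 6.3
```

Request:
jog_arm(
  deltas=[
    {"claw": 0.0,"tx": 0.0,"ty": -0.0025,"tz": 0.0,"yaw": 0.0},
    {"claw": 0.0,"tx": 0.0,"ty": -0.005,"tz": 0.0,"yaw": 0.0},
    {"claw": 0.0,"tx": 0.0,"ty": -0.0075,"tz": 0.0,"yaw": 0.0},
    {"claw": 0.0,"tx": 0.0,"ty": -0.0075,"tz": 0.0,"yaw": 0.0},
  ],
)

```text
time: 12.6
position: [0.5142, -0.0202, 0.0951]
tcp_rot: [180.0, 0.0, 2.3]
ft_force: [-6.3, 1.8, 12.2]
gripper_width: 0.003
gripper_force: 6.0
```

Request:
jog_arm(
  deltas=[
    {"claw": 0.0,"tx": 0.0,"ty": 0.0,"tz": -0.006,"yaw": 0.0},
    {"claw": 0.0,"tx": 0.0,"ty": 0.0,"tz": -0.025,"yaw": 0.0},
    {"claw": 0.0,"tx": 0.0,"ty": 0.03,"tz": -0.036,"yaw": 0.0},
    {"claw": 0.0,"tx": 0.0,"ty": 0.06,"tz": -0.036,"yaw": 0.0},
    {"claw": 0.0,"tx": 0.0,"ty": 0.09,"tz": -0.036,"yaw": 0.0},
    {"claw": 0.0,"tx": 0.0,"ty": 0.12,"tz": -0.036,"yaw": 0.0},
    {"claw": 0.0,"tx": 0.0,"ty": 0.144,"tz": -0.036,"yaw": 0.0},
    {"claw": 0.0,"tx": 0.0,"ty": 0.144,"tz": -0.036,"yaw": 0.0},
    {"claw": 0.0,"tx": 0.0,"ty": 0.144,"tz": -0.036,"yaw": 0.0},
  ],
)

```text
time: 13.35
position: [0.52, -0.1652, 0.1308]
tcp_rot: [180.0, 0.0, 2.2]
ft_force: [-0.8, 1.1, 0.1]
gripper_width: 0.003
gripper_force: 0.0
```

```bash
python3 dep.py; python3 gap.py side g7.png | sed -n 3,7p;  python3 gap.py top g8.png; python3 - <<'E'
import cv2,numpy as np
a=cv2.imread("pics/g7.png");b=cv2.imread("pics/g8.png");cv2.imwrite("pics/c78.png",np.vstack([a,b]))
E
```

```text
top ptr 16 y mean 7.9 min 6.2 max 10.1  z 32.8..34.5  topface y 7.9 n 16
top fin 9 y mean 7.6 min 5.7 max 9.5  z 35.0..36.5  topface y 7.6 n 9
side ptr 27 y mean 8.0 min 4.4 max 10.3  z 30.3..34.9  topface y 7.7 n 22
side fin 13 y mean 7.4 min 4.4 max 9.8  z 33.5..37.5  topface y 7.4 n 8
0.036 [(-55.7, 45, 6.5), (12.4, 79, 10.5)]
0.039 [(-56.1, 35, 6.75), (12.6, 78, 10.25)]
0.042 [(-55.8, 41, 6.75), (12.2, 79, 10.25)]
0.045 [(-55.6, 20, 6.5), (-48.2, 64, 2.5), (-9.4, 22, 2.5), (13.0, 45, 10.25), (29.3, 39, 1.75)]
0.048 [(-55.5, 42, 7.0), (-48.3, 25, 1.75), (-38.3, 67, 2.75), (-29.1, 109, 3.0), (-18.9, 17, 2.5), (-9.6, 85, 2.75), (0.3, 17, 1.75), (12.2, 49, 8.0), (19.9, 50, 2.0), (29.3, 104, 1.5)]
0.03 []
0.033 [(-68.2, 33, 4.75), (5.2, 52, 7.5)]
0.036 [(-68.0, 50, 5.0), (5.4, 69, 7.0)]
0.039 [(-68.1, 53, 5.0), (5.6, 72, 6.5)]
0.042 [(-68.1, 52, 5.0), (5.5, 69, 6.5)]
0.045 [(-68.1, 47, 5.0), (5.4, 65, 6.75)]
0.048 [(-68.2, 39, 4.75), (5.6, 51, 7.25)]
0.051 [(-68.3, 36, 4.5), (5.7, 40, 9.75)]
0.054 [(-68.1, 31, 4.75), (6.1, 47, 6.5)]
0.057 [(-68.0, 40, 4.75), (6.1, 55, 6.0)]
```

View pics/c78.png

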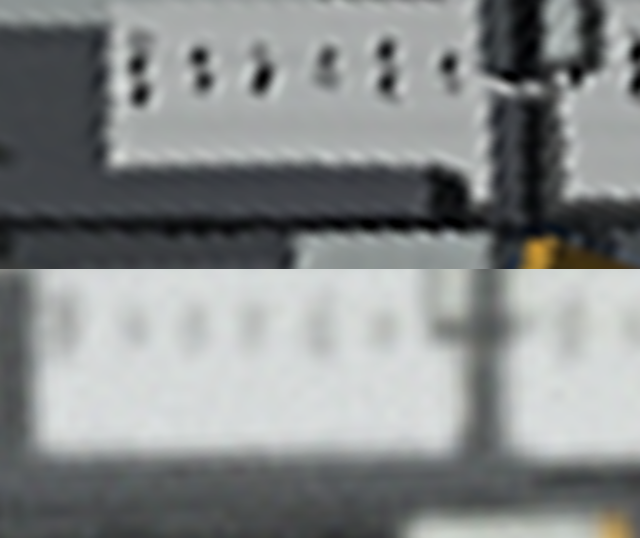

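The top strip (lower half) shows the pointer centred near (483,400) and the fin near (486,300). Colour and depth agree that the offset is within about ±0.5 mm, and the arm is clear of everything. Handing in.

```bash
python3 -c "
from cell import r
print(r.get_obs()['joint_vel']); print(r.finish_job())"
```

```text
[ 0.06671358  0.02944519  0.04018227 -0.05448369 -0.00924907 -0.04338305
  0.04003145]
the job is handed in; nothing more can be done
None
```

I rolled the jaw in with four full wheel strokes and one short one until the pointer lined up with the gauge fin, to within about 0.5 mm by camera colour and depth. The job was handed in at about 14 s with the arm clear; the hand-in gave no verdict.

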